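Open the sprung vase holder to its size mark and hold it

TASK

The spring-jaw vase holder is still locked at the size of the last piece. Turn its clamp knob anticlockwise until the jaw is free and springs shut, then draw the jaw open by its pull handle until the index blade on the jaw lines up with the pointed size rider on the rule, and finish still holding it open there with the clamp left loose, so that I can set the next vase in. Leave the size rider where it is set and do not disturb the other things on the table.

Things in the scene. Friction and masses are not known exactly. Their poses are not given: they have to be found in the camera images.
- holder: Vase holder, a grey vice-like fixture bolted down: base plate 156x264x12 mm; fixed V jaw, moving V jaw, then a housing (84x60 mm, top 54 mm up) that guides the draw bar and hides its spring. Origin on the table under it. Own +y = the way the jaw is pulled open. Base spans x -66..90, y -154..110 mm; housing x -42..42, y 35..95; fixed jaw's back y -145; rule along the +x edge.
- jaw (a joint): Opening of the moving jaw, m: 0 closed, 0.105 fully open; grows as the handle is pulled along the holder's +y. A spring closes it (4.5 N when closed, 9 N at 0.1 m, plus 25 N per m/s of speed). At the start the clamp holds it at 0.02 to 0.035, against pulls up to about 30 N; once free and let go it runs shut within about a second.
- handle_top (a point): Middle of the top edge of the pull handle, 95 mm above the table: an upright black plate, 70 mm wide (along holder x), 16 mm thick (along the pull, y), 29 to 95 mm above the table, on the outer end of the flat draw bar (26 mm wide, 28 to 40 mm up). Axes as the holder's. Jaw shut: 47 mm free between it and the housing. Grip it from above, one finger each side of its thickness, in the top 35 mm.
- jaw_index (a point): Free end of the index blade, a brass blade 4 mm thick that sticks out of the moving jaw's back plate towards the rule, 24 mm above the table. The point is at the middle of its thickness; axes as the holder's.
- size_rider (a joint): Place of the size rider on the rule, m, in the same measure as joint jaw: blade and rider are in line when both joints read the same. Set between 0.055 and 0.09; not to be moved.
- rider_tip (a point): Point of the size rider: a dark steel rider 24x16x10 mm on the flat steel rule along the holder's +x edge, 24 mm above the table, its point towards the jaw (holder -x). Axes as the holder's. The blade is in line when jaw_index and rider_tip have the same y in the holder's frame.
- clamp_knob (a joint): Turn of the clamp knob, rad, growing anticlockwise seen from above (loosening): 0 fully tight, 1.6 end stop. Starts at 0 to 0.15; the jaw springs shut at about 0.5 and from 0.6 the clamp is wholly free. Friction about 0.12 N m; it stays where it is left.
- knob_grip (a point): On the knob's upright axis, 90 mm above the table, at the height to grip: a black T-shaped wing knob on the housing, wing 50 mm long, 13 mm thick, 74 to 100 mm above the table (20 mm clear over the housing). Its x axis lies along the wing, z up; at joint clamp_knob 0 the wing lies along the holder's x. The axis is at holder x 0, y +65 mm.
- bud_vase: Bystander: white bud vase, 66 mm wide, 92 mm high, the next piece. Origin under its middle.
- cluster: Bystander: grey bubbly ceramic form about 90 mm across and 70 mm high. Origin under its middle.
- glaze_jar: Bystander: clear jar with white cap, 60 mm wide, 75 mm high. Origin under its middle.
- pinch_bowl: Bystander: terracotta bowl, 84 mm wide, 45 mm high. Origin under its middle.
- glaze_brush: Bystander: flat glaze brush lying, 188 mm long, 12 mm wide, wooden handle towards its -x. Origin under its middle.
- test_tile: Bystander: blue glaze test tile, 50 x 80 x 8 mm, lying flat. Origin under its middle.
- tape_roll: Bystander: roll of paper tape lying flat, 64 mm wide, 25 mm high. Origin under its middle.

How it is judged:
By the outcome, as a careful person would: the job done as asked, in the order asked, and still so for the second after the job is handed in, while the arm keeps its last pose, push and grip.
It also fails if it takes over 51 s, if anything falls off the work surface, if the arm or the gripper's body presses on something with over 40 N, if the wrist force passes 120 N, or if a joint passes its speed limit or range.

ROBOT

A 7-joint arm with a two-finger parallel gripper is mounted at the origin on the work surface. World frame = base frame: x ahead of the robot, y to its left, z up, the work surface at z = 0. Lengths are in mm, angles in degrees, forces in N, time in s.
With the tool pointing down it reaches from about 350 to 900 mm from the base axis. Payload 19.9 kg.
Tool frame: the origin (TCP) lies on the centre line of the jaws, within the pads' length; the fingertips stand 25 mm ahead of it and the grasp point (between the pads) lies 6 mm ahead of it; z points along the fingers, y is the line along which they close (so a half turn about z gives the same grasp; the last joint's range is limited). The gripper opens to 85 mm and grips with 20 to 120 N. Pads are 22 mm wide; open, the fingers measure 114 mm over their backs; the gripper's body (76 mm by 85 mm) begins 54 mm behind the grasp point. The pads swing forward as they close: fully open they stand 13 mm farther back than shut.
Start: joints at [69.299, 23.915, -0.59, 92.452, 0.269, 63.638, -3.037], TCP at [196.482, -593.295, 256.26] pointing down, gripper open.
Joint ranges: [-161.28, 161.28], [-22.2, 115.67], [-73.04, 71.86], [3.21, 147.25], [-68.34, 248.33], [10.77, 114.83], [-161.83, 161.83]. Speed limits (degrees/s): [108.29, 108.29, 136.94, 136.94, 172.46, 172.46, 172.46].

INTERFACE

Orientations are given as [roll, pitch, yaw] about the fixed x, y, z axes, in that order (R = Rz(yaw) Ry(pitch) Rx(roll)).
In Python, from cell import env gives the robot as it stands. The module is installed in compiled form; this text tells all that it offers.
- The arm moves only by the tool jog_arm, never from a script. Its argument "targets" is a list of rows, each a list of 3 entries, a list of its own where there are three numbers: the opening, from -1 (shut) to 1 (fully open), then the shift along the tool's x, y, z scaled (see below), then the turn, a rotation vector about the tool's x, y, z scaled (see below). In form: [[hand, [x, y, z], [ax, ay, az]], ...]. A call has exactly 8 rows; each row shifts and turns the commanded pose from where the row before left it, along the tool's axes as they then stand; what a row does not reach is not made up. The controller multiplies each number of a shift by 300 mm and each number of a turn by 2 rad. A row lasts 1/12 s, in which the tool goes at most 41.7 mm and 7.16 degrees, less where a joint would pass 70% of its speed; a pose out of reach is approached as far as the arm can. A call with a number of a shift or a turn outside -1 to 1 is refused whole. A call with a gripper value outside its range is refused whole. The fingers move at their own pace and stop on an object; "force" is the grip in N (left out, the last holds). Time passes only in rows, so rows that do not move let the fingers close, or fill a call up. It gives the time, the measured TCP pose, the force, the opening and the grip force at its end, in the units of the state.
- env.observe(): the state, without advancing time (a new reading comes with each control period).
- env.grab_frame(name): name is "side" or "top"; returns the picture (400x640x3 uint8, red, green, blue); there is no depth.
- env.camera_info(name): a dict with "fx", "fy", "cx", "cy" (pixels), "dist" ([k1, k2, p1, p2, k3] as OpenCV has them; the pictures are not rectified), "rvec" (rotation vector, rad) and "tvec" (3), from world to camera coordinates, as OpenCV has them. Camera axes: x right, y down, z forward; pixel columns grow to the right and rows downward; lengths in mm; the calibration is good to about 2 mm. A picture is of the moment at which its call begins. camera_info takes no time and is no camera call.
- env.finish_job(): hands the job in; it is judged then, once.
Trained networks look in the newest picture that a camera, given by its name, has taken for a name from the list of things; names that differ only in an ending like _2 or _b are one class to them, and where a whole thing is asked for, a point or a joint stands for the part that bears it (a point fixed in the world has none). Each returns a list of dicts, best first, with "score" (0 to 1); they miss things now and then, are a little off and sometimes report something else, mostly with a low value. They report only what shows in the picture. A call takes as long as a camera call.
- env.recognise(label, camera): "extent" ([left, top, right, bottom] in pixels, round what is visible of it).
- env.cut_out(label, camera): "region" (400x640 bool, what is visible of it) and "extent" ([left, top, right, bottom] in pixels, round what is visible of it).
The state is a dict: "t": time; "qpos": joint angles; "qvel": joint speeds; "tau": joint torques, N m; "tcp_pos": TCP position; "tool_rot": TCP orientation; "ft_force": force on the tool from outside, world axes, zero at the start; "ft_torque": the same for the moment, N m; "opening": finger opening in mm; "grip_force": force on a finger pad.
Only numpy, scipy, OpenCV 4.12 (cv2) and the standard library are available. Lean on these libraries where they do the work, as an engineer would, in place of code of your own. Each camera call takes 0.05 s, during which the arm holds its last target. There are 200 camera calls.

## Working session

There is one attempt and no reset: what is moved stays moved. The work goes in short steps, Python scripts to look and compute and a tool call to move; the robot and the scene stay as the last step left them, time stands still between calls to the robot, and variables do not carry over. Pictures are saved under pics/ and viewed, at most 10 in all, crops included, and the job is handed in when it is done.

Besides the shell and the picture viewer there is one more tool, called after ">>>" by a JSON object that holds its "op" and its "data". jog_arm: Moves the arm, as the interface text tells. Shifts and turns lie within -1 to 1; 1 stands for 300 mm of shift or 2 rad of turn. Its arguments: {"type":"object","properties":{"targets":{"type":"array","items":{"type":"array"}},"force":{"type":"number"}},"required":["targets"]}

```bash
mkdir -p pics; ls
python3 - <<'E'
from cell import env
import cv2,numpy as np
for n in("side","top"):
    f=env.grab_frame(n);cv2.imwrite(f"pics/{n}0.png",f[:,:,::-1]);print(n,env.camera_info(n))
    for l in("holder","handle_top","clamp_knob","size_rider","jaw_index"):
        print(l,[(round(d['score'],2),np.round(d['extent'],1).tolist()) for d in env.recognise(l,n)[:2]])
print(env.observe())
E
```

```text
pics
side {'fx': 419.8934908472124, 'fy': 419.8934908472124, 'cx': 325.0936749556216, 'cy': 198.5550471159935, 'dist': array([-0.04886957,  0.        ,  0.        ,  0.        ,  0.        ]), 'rvec': array([ 0.90450354, -2.50845644,  1.09491771]), 'tvec': array([385.81651832, 323.66193287, 668.84062552])}
holder [(0.65, [394.5, 167.4, 421.2, 210.1]), (0.59, [227.8, 174.9, 391.5, 279.9])]
handle_top [(0.66, [228.2, 190.1, 365.7, 270.7])]
clamp_knob [(0.78, [279.8, 205.9, 294.5, 230.3]), (0.4, [299.1, 201.7, 306.1, 210.6])]
size_rider [(0.51, [297.0, 198.7, 309.0, 209.7])]
jaw_index [(0.6, [227.6, 182.4, 366.2, 274.4])]
top {'fx': 495.0375202430103, 'fy': 495.0375202430103, 'cx': 318.4502002305066, 'cy': 209.19410208008054, 'dist': array([-0.15763926,  0.        ,  0.        ,  0.        ,  0.        ]), 'rvec': array([ 2.0936107 , -2.08932976,  0.257657  ]), 'tvec': array([-60.67254543, 565.40962436, 952.31123266])}
holder [(0.73, [206.4, 177.4, 375.3, 284.9])]
handle_top [(0.9, [207.2, 176.0, 346.4, 263.3])]
clamp_knob [(0.47, [261.7, 199.7, 270.0, 224.6])]
size_rider []
jaw_index [(0.78, [208.8, 176.7, 341.8, 262.5]), (0.18, [234.6, 263.2, 271.0, 290.2])]
{'t': 0.6, 'qpos': array([69.29758455, 23.91444818, -0.58882136, 92.45279133,  0.27073801,
       63.63920846, -3.03532885]), 'qvel': array([ 0.00632321,  0.01416257,  0.07800556, -0.00990232, -0.00771902,
       -0.01577272,  0.00971655]), 'tau': array([-6.38682468e-04, -8.63880944e+01,  6.78485613e-01, -4.35079443e+01,
        1.91818248e-02,  2.24759337e-03,  4.58185502e-05]), 'tcp_pos': array([ 196.4779632 , -593.29031479,  256.26667522]), 'tool_rot': array([-1.79995133e+02,  4.15001956e-03,  1.83255977e+01]), 'ft_force': array([0.66323191, 0.5941211 , 0.44243491]), 'ft_torque': array([-0.00540677,  0.03865798,  0.01755643]), 'grip_force': 0.0, 'opening': 85.28531317011632}
```

View pics/top0.png

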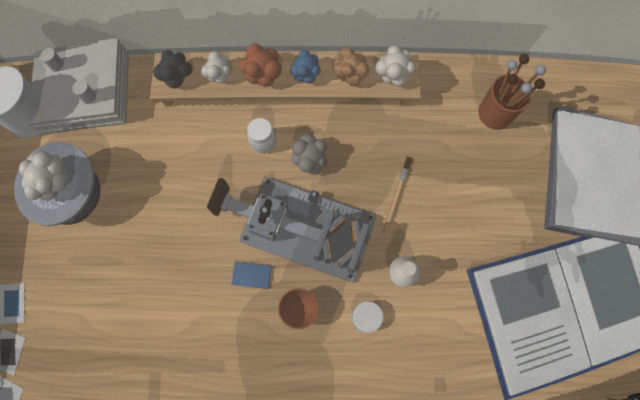

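View pics/side0.png

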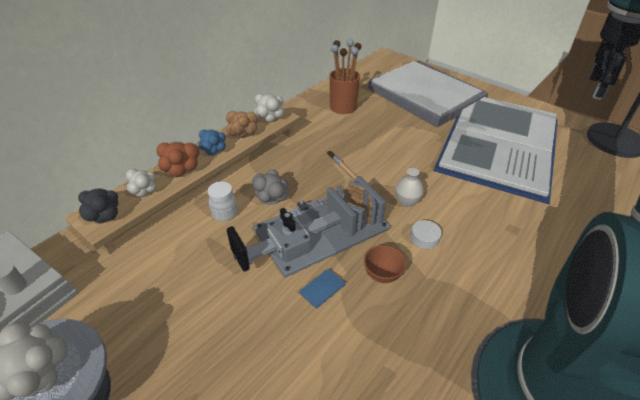

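The top view shows the holder (about 242–375, 178–281) with its handle at (218,197), the knob at (265,212) and the rule on the upper edge. The side view agrees, with the handle at (238,248) and the knob at (287,218). Next I'll zoom in on both.

Run:
```python
import cv2
a=cv2.imread('pics/top0.png')[165:295,195:385];cv2.imwrite('pics/topc.png',cv2.resize(a,None,fx=4.2,fy=4.2,interpolation=cv2.INTER_CUBIC))
a=cv2.imread('pics/side0.png')[165:285,220:400];cv2.imwrite('pics/sidec.png',cv2.resize(a,None,fx=4.4,fy=4.4,interpolation=cv2.INTER_CUBIC))
```

```text
(no output)
```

View pics/topc.png

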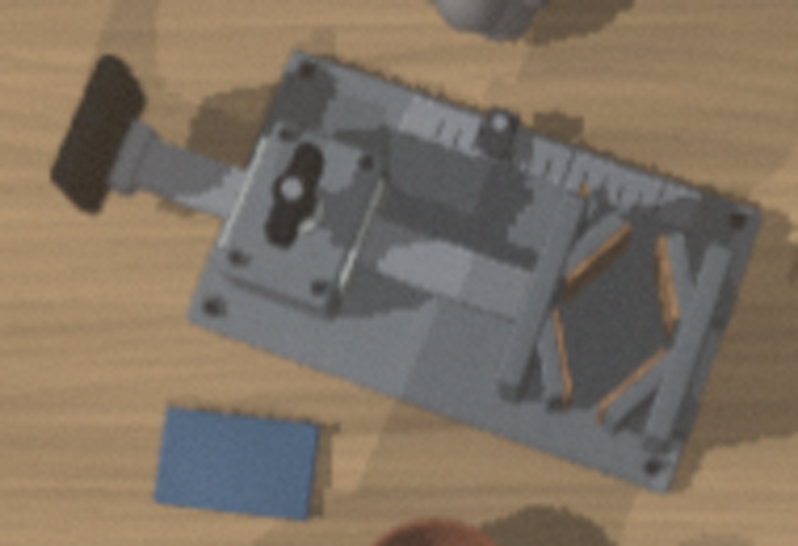

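View pics/sidec.png

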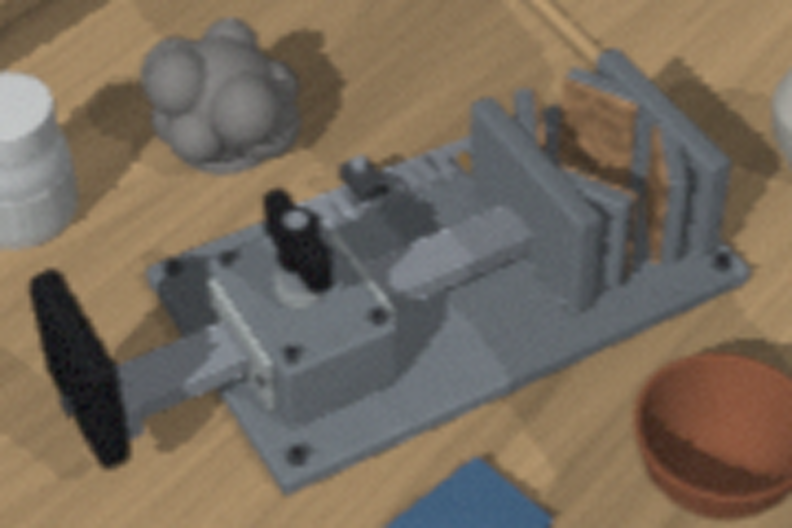

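The crops show the base corners (top crop: (293,50), (762,211), (668,492), (188,320)), the knob hub at (292,188) in the top crop and (295,218) in the side crop, the rider near (497,140) and the brass blade end near (585,187). The wing lies nearly along holder x. Next is a pose fit.

```bash
cat > h.py <<'E'
from cell import env
import numpy as np,cv2
from scipy.optimize import least_squares
from scipy.spatial.transform import Rotation as R
C={n:env.camera_info(n) for n in("side","top")}
def K(c):return np.array([[c['fx'],0,c['cx']],[0,c['fy'],c['cy']],[0,0,1.]])
def proj(n,P):
    c=C[n];return cv2.projectPoints(np.float64(P).reshape(-1,1,3),c['rvec'],c['tvec'],K(c),c['dist'])[0][:,0]
def ray(n,uv,z):
    c=C[n];u=cv2.undistortPoints(np.float64(uv).reshape(-1,1,2),K(c),c['dist'])[:,0]
    M=cv2.Rodrigues(c['rvec'])[0];o=-M.T@c['tvec'];d=np.c_[u,np.ones(len(u))]@M
    return o+d*((z-o[2])/d[:,2])[:,None]
def h2w(p,P):
    P=np.float64(P).reshape(-1,3);return P@R.from_euler('z',p[2]).as_matrix().T+[p[0],p[1],0]
def w2h(p,W):return (W-[p[0],p[1],0])@R.from_euler('z',p[2]).as_matrix()
tc=lambda a:np.array(a)/4.2+[195,165]-.4
sc=lambda a:np.array(a)/4.4+[220,165]-.4
E
python3 - <<'E'
from h import *
B=[[90,110,12],[90,-154,12],[-66,-154,12],[-66,110,12]]
T=tc([(293,50),(762,211),(668,492),(188,320)]);S=sc([(148,270),(748,270),(290,492)]);BS=[B[0],B[2],B[3]]
T=np.r_[T,tc([(292,188)])];S=np.r_[S,sc([(295,218)])];k=[[0,65,101]]
w=ray('top',T[:4],12);print(w.round(0))
d=w[0]-w[1];p0=[*w[:,:2].mean(0),np.arctan2(-d[0],d[1])]
f=lambda p:np.r_[(proj('top',h2w(p,B+k))-T).ravel(),(proj('side',h2w(p,BS+k))-S).ravel()]
r=least_squares(f,p0);p=r.x;print(p,np.degrees(p[2]),f(p).round(1));np.save('p.npy',p)
print('rider top centre/point, blade',w2h(p,ray('top',tc([(499,122),(493,158),(585,187),(565,215)]),24)).round(1))
for y in(150,160,170,175,180,190): print(y,((proj('top',h2w(p,[[35,y-8,95],[35,y+8,95],[-35,y-8,95],[-35,y+8,95]]))-[195,165]+.4)*4.2).round(0).tolist())
print('knob',h2w(p,[0,65,90]),'wing',w2h(p,ray('top',tc([(315,150),(275,240)]),100)).round(1))
E
```

```text
[[ 655.   61.   12.]
 [ 567. -185.   12.]
 [ 422. -134.   12.]
 [ 509.  111.   12.]]
[ 5.34331691e+02 -1.14597217e+01 -3.37749504e-01] -19.35162113732062 [-0.6 -0.4  0.6 -0.3  0.3  0.4 -1.4  0.3 -0.3  0.6 -0.9 -0.6  1.3 -0.7
 -0.7 -1.5  0.7  0.4]
rider top centre/point, blade [[ 85.3  -9.3  24. ]
 [ 66.1 -12.8  24. ]
 [ 67.4 -62.6  24. ]
 [ 50.  -57.8  24. ]]
150 [[171.0, 77.0], [141.0, 66.0], [117.0, 208.0], [87.0, 198.0]]
160 [[152.0, 70.0], [122.0, 60.0], [98.0, 202.0], [68.0, 191.0]]
170 [[133.0, 64.0], [103.0, 54.0], [79.0, 195.0], [49.0, 184.0]]
175 [[124.0, 61.0], [94.0, 50.0], [70.0, 191.0], [40.0, 181.0]]
180 [[115.0, 57.0], [85.0, 47.0], [60.0, 188.0], [30.0, 177.0]]
190 [[96.0, 51.0], [66.0, 41.0], [41.0, 181.0], [11.0, 171.0]]
knob [[555.87038872  49.8679596   90.        ]] wing [[ 22.8  61.3 100. ]
 [-24.9  63.6 100. ]]
```

>>> {"op": "jog_arm", "data": {"targets": [[1,[0.09,-0.083,0],[0,0,0]],[1,[0.09,-0.083,0],[0,0,0]],[1,[0.09,-0.083,0],[0,0,0]],[1,[0.09,-0.083,0],[0,0,0]],[1,[0.09,-0.083,0],[0,0,0]],[1,[0.09,-0.083,0],[0,0,0]],[1,[0.09,-0.083,0],[0,0,0]],[1,[0.09,-0.083,0],[0,0,0]]], "force": 40}}

```text
t: 1.27
tcp_pos: [339.4, -334.7, 256.5]
tool_rot: [180.0, -0.0, 18.3]
ft_force: [0.8, -0.1, 0.1]
opening: 85.1
grip_force: 0.0
```

>>> {"op": "jog_arm", "data": {"targets": [[1,[0.09,-0.083,0],[0,0,0]],[1,[0.09,-0.083,0],[0,0,0]],[1,[0.09,-0.083,0],[0,0,0]],[1,[0.09,-0.083,0],[0,0,0]],[1,[0.09,-0.083,0],[0,0,0]],[1,[0.09,-0.083,0],[0,0,0]],[1,[0.09,-0.083,0],[0,0,0]],[1,[0.09,-0.083,0],[0,0,0]]]}}

```text
t: 1.93
tcp_pos: [481.9, -77.6, 256.6]
tool_rot: [180.0, -0.0, 18.3]
ft_force: [0.6, -1.9, -0.6]
opening: 85.7
grip_force: 0.0
```

>>> {"op": "jog_arm", "data": {"targets": [[1,[0,0,0],[0,0,0.053]],[1,[0,0,0],[0,0,0.053]],[1,[0,0,0],[0,0,0.053]],[1,[0,0,0],[0,0,0.053]],[1,[0,0,0],[0,0,0.053]],[1,[0,0,0],[0,0,0.052]],[1,[0,0,0],[0,0,0]],[1,[0,0,0],[0,0,0]]]}}

```text
t: 2.6
tcp_pos: [481.3, -79.2, 256.3]
tool_rot: [180.0, -0.0, -17.8]
ft_force: [-0.6, -0.4, 0.7]
opening: 85.5
grip_force: 0.0
```

```bash
cat >> h.py <<'E'
def togo(target):
    o=env.observe();Rm=R.from_euler('xyz',o['tool_rot'],degrees=True).as_matrix()
    d=np.array(target)-o['tcp_pos'];p=np.load('p.npy')
    print('t',o['t'],'tcp',o['tcp_pos'].round(1),'rot',o['tool_rot'].round(1),'q',o['qpos'].round(0),'F',o['ft_force'].round(1),'open',round(o['opening'],1),'grip',o['grip_force'])
    print('mm tool',(Rm.T@d).round(1),'units',(Rm.T@d/300).round(4),'TCP in holder',w2h(p,o['tcp_pos'][None]).round(1))
E
python3 -c "
from h import *
togo([555.9,49.9,96])"
```

```text
t 2.6 tcp [481.3 -79.2 256.3] rot [180.   -0.  -17.8] q [  23.   11.  -19.  111.    4.   59. -106.] F [-0.6 -0.4  0.7] open 85.5 grip 0.0
mm tool [  31.5 -145.8  160.3] units [ 0.1049 -0.4859  0.5345] TCP in holder [[-27.5 -81.5 256.3]]
```

>>> {"op": "jog_arm", "data": {"targets": [[1,[0.026,-0.1215,0],[0,0,0]],[1,[0.026,-0.1215,0],[0,0,0]],[1,[0.026,-0.1215,0],[0,0,0]],[1,[0.027,-0.1215,0],[0,0,0]],[1,[0,0,0.1],[0,0,0]],[1,[0,0,0.1],[0,0,0]],[1,[0,0,0.1],[0,0,0]],[1,[0,0,0],[0,0,0]]]}}

```text
t: 3.27
tcp_pos: [553.9, 49.3, 161.4]
tool_rot: [179.9, 0.4, -17.8]
ft_force: [-1.9, 0.1, -0.6]
opening: 85.5
grip_force: 0.0
```

```bash
python3 -c "
from h import *
togo([555.9,49.9,96])"
```

```text
t 3.2667 tcp [553.9  49.3 161.4] rot [179.9   0.4 -17.8] q [   9.   25.  -22.  106.   12.   51. -126.] F [-1.9  0.1 -0.6] open 85.5 grip 0.0
mm tool [ 2.2 -1.3 65.4] units [ 0.0074 -0.0043  0.2181] TCP in holder [[ -1.7  63.8 161.4]]
```

>>> {"op": "jog_arm", "data": {"targets": [[1,[0.005,-0.004,0.07],[0,0,0]],[1,[0,0,0.07],[0,0,0]],[1,[0,0,0.05],[0,0,0]],[1,[0,0,0.028],[0,0,0]],[-1,[0,0,0],[0,0,0]],[-1,[0,0,0],[0,0,0]],[-1,[0,0,0],[0,0,0]],[-1,[0,0,0],[0,0,0]]], "force": 30}}

```text
t: 3.93
tcp_pos: [558.8, 50.4, 102.1]
tool_rot: [-180.0, -0.1, -18.0]
ft_force: [-0.5, 0.2, -0.2]
opening: 39.0
grip_force: 0.0
```

>>> {"op": "jog_arm", "data": {"targets": [[-1,[0,0,0],[0,0,0]],[-1,[0,0,0],[0,0,0]],[-1,[0,0,0],[0,0,0]],[-1,[0,0,0],[0,0,0]],[-1,[0,0,0],[0,0,0]],[-1,[0,0,0],[0,0,0]],[-1,[0,0,0],[0,0,0]],[-1,[0,0,0],[0,0,0]]]}}

```text
t: 4.6
tcp_pos: [558.3, 49.8, 101.6]
tool_rot: [180.0, -0.0, -18.0]
ft_force: [-4.0, -3.5, 9.5]
opening: 12.9
grip_force: 43.6
```

```bash
python3 -c "
from h import *
togo([555.9,49.9,96])
print(env.observe()['ft_torque'])"
```

```text
t 4.6 tcp [558.3  49.8 101.6] rot [180.  -0. -18.] q [   8.   30.  -20.  108.   14.   44. -128.] F [-4.  -3.5  9.5] open 12.9 grip 43.627835512161255
mm tool [-2.3  0.6  5.6] units [-0.0077  0.002   0.0186] TCP in holder [[  2.3  65.7 101.6]]
[-0.77392107  0.81746081  0.03295753]
```

>>> {"op": "jog_arm", "data": {"targets": [[-1,[0,-0.0007,0],[0,0,-0.05]],[-1,[0,-0.0007,0],[0,0,-0.05]],[-1,[0,-0.0007,0],[0,0,-0.05]],[-1,[0,-0.0007,0],[0,0,-0.05]],[-1,[0,-0.0007,0],[0,0,-0.05]],[-1,[0,-0.0007,0],[0,0,-0.05]],[-1,[0,-0.0007,0],[0,0,-0.05]],[-1,[0,-0.0007,0],[0,0,-0.05]]]}}

```text
t: 5.27
tcp_pos: [558.2, 51.2, 101.6]
tool_rot: [179.9, 0.0, 28.1]
ft_force: [-4.6, -4.7, 10.2]
opening: 12.8
grip_force: 44.0
```

>>> {"op": "jog_arm", "data": {"targets": [[-1,[0,-0.0007,0],[0,0,-0.05]],[-1,[0,-0.0007,0],[0,0,-0.05]],[-1,[0,0,0],[0,0,0]],[-1,[0,0,0],[0,0,0]],[-1,[0,0,0],[0,0,0]],[-1,[0,0,0],[0,0,0]],[-1,[0,0,0],[0,0,0]],[-1,[0,0,0],[0,0,0]]]}}

```text
t: 5.93
tcp_pos: [558.0, 51.5, 101.6]
tool_rot: [179.9, 0.0, 39.3]
ft_force: [-4.2, -5.4, 11.7]
opening: 12.4
grip_force: 44.1
```

Run:
```python
from h import *
togo([558,49.9,200])
f=env.grab_frame('side')
a=f[165:285,215:395,::-1];cv2.imwrite('pics/s1.png',cv2.resize(a,None,fx=4.4,fy=4.4,interpolation=cv2.INTER_CUBIC))
```

```text
t 5.9333 tcp [558.   51.5 101.6] rot [179.9   0.   39.3] q [ 18.  33. -34. 108.  24.  47. -79.] F [-4.2 -5.4 11.7] open 12.4 grip 44.1413976252079
mm tool [ -1.1   1.4 -98.4] units [-0.0036  0.0045 -0.3281] TCP in holder [[  1.5  67.2 101.6]]
```

View pics/s1.png

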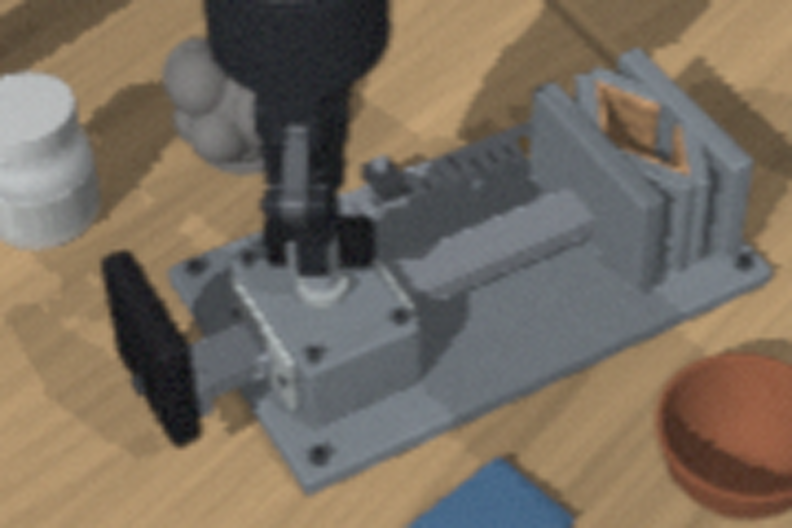

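The picture shows the jaw shut: the V jaws have closed near (640,130) and the handle is near the housing. The knob has been turned about 1 rad. Next I release it, rise and turn the hand by the far side so joint 7 keeps its range.

>>> {"op": "jog_arm", "data": {"targets": [[0.2,[0,0,0],[0,0,0]],[0.2,[0,0,0],[0,0,0]],[0.2,[0,0,0],[0,0,0]],[0.2,[0,0,0],[0,0,0]],[0.2,[0,0,-0.05],[0,0,0]],[0.2,[0,0,-0.1],[0,0,0]],[0.2,[0,0,-0.1],[0,0,0]],[0.2,[0,0,-0.08],[0,0,0]]]}}

```text
t: 6.65
tcp_pos: [557.9, 52.7, 201.7]
tool_rot: [-180.0, -0.0, 39.3]
ft_force: [0.3, 0.3, 0.6]
opening: 51.6
grip_force: 0.0
```

>>> {"op": "jog_arm", "data": {"targets": [[0.2,[0,0,0],[0,0,-0.056]],[0.2,[0,0,0],[0,0,-0.056]],[0.2,[0,0,0],[0,0,-0.056]],[0.2,[0,0,0],[0,0,-0.056]],[0.2,[0,0,0],[0,0,-0.056]],[0.2,[0,0,0],[0,0,-0.056]],[0.2,[0,0,0],[0,0,-0.056]],[0.2,[0,0,0],[0,0,-0.056]]]}}

```text
t: 7.32
tcp_pos: [557.8, 52.3, 199.9]
tool_rot: [-180.0, -0.0, 91.0]
ft_force: [-0.2, -0.7, -0.6]
opening: 51.3
grip_force: 0.0
```

>>> {"op": "jog_arm", "data": {"targets": [[0.2,[0,0,0],[0,0,-0.056]],[0.2,[0,0,0],[0,0,-0.056]],[0.2,[0,0,0],[0,0,-0.056]],[0.2,[0,0,0],[0,0,-0.056]],[0.2,[0,0,0],[0,0,-0.056]],[0.2,[0,0,0],[0,0,-0.056]],[0.2,[0,0,0],[0,0,-0.056]],[0.2,[0,0,0],[0,0,-0.056]]]}}

```text
t: 7.98
tcp_pos: [557.8, 52.3, 199.9]
tool_rot: [-180.0, -0.0, 142.3]
ft_force: [0.1, 0.0, 0.8]
opening: 51.5
grip_force: 0.0
```

Run:
```python
from h import *
p=np.load('p.npy')
togo(h2w(p,[0,150,86])[0])
```

```text
t 7.9833 tcp [557.8  52.3 199.9] rot [-180.    -0.   142.3] q [ 37.  34. -60. 104.  33.  63.  17.] F [0.1 0.  0.8] open 51.5 grip 0.0
mm tool [ 26.9  77.6 113.9] units [0.0895 0.2586 0.3796] TCP in holder [[  1.1  67.9 199.9]]
```

>>> {"op": "jog_arm", "data": {"targets": [[0.2,[0.03,0.086,0],[0,0,0]],[0.2,[0.03,0.086,0],[0,0,0]],[0.2,[0.03,0.086,0],[0,0,0]],[0.2,[0,0,0],[0,0,-0.0534]],[0.2,[0,0,0],[0,0,-0.0534]],[0.2,[0,0,0],[0,0,-0.0534]],[0.2,[0,0,0],[0,0,0]],[0.2,[0,0,0],[0,0,0]]]}}

```text
t: 8.65
tcp_pos: [584.2, 129.8, 199.7]
tool_rot: [180.0, -0.0, 160.1]
ft_force: [0.5, -0.3, -0.4]
opening: 51.2
grip_force: 0.0
```

Run:
```python
from h import *
p=np.load('p.npy')
togo(h2w(p,[0,150,86])[0])
f=env.grab_frame('side')
a=f[165:285,215:395,::-1];cv2.imwrite('pics/s2.png',cv2.resize(a,None,fx=4.4,fy=4.4,interpolation=cv2.INTER_CUBIC))
for y in (148,150,152):print(y,((proj('side',h2w(p,[[35,y-8,95],[35,y+8,95],[-35,y-8,95],[-35,y+8,95]]))-[215,165]+.4)*4.4).round(0).tolist())
```

```text
t 8.65 tcp [584.2 129.8 199.7] rot [180.   -0.  160.1] q [ 28.  39. -62.  98.  37.  67.  25.] F [ 0.5 -0.3 -0.4] open 51.2 grip 0.0
mm tool [2.000e-01 1.000e-01 1.137e+02] units [0.0007 0.0004 0.3789] TCP in holder [[  0.3 149.8 199.7]]
148 [[135.0, 242.0], [102.0, 255.0], [201.0, 345.0], [167.0, 360.0]]
150 [[131.0, 244.0], [97.0, 257.0], [197.0, 347.0], [162.0, 361.0]]
152 [[127.0, 245.0], [93.0, 259.0], [193.0, 348.0], [158.0, 363.0]]
```

View pics/s2.png

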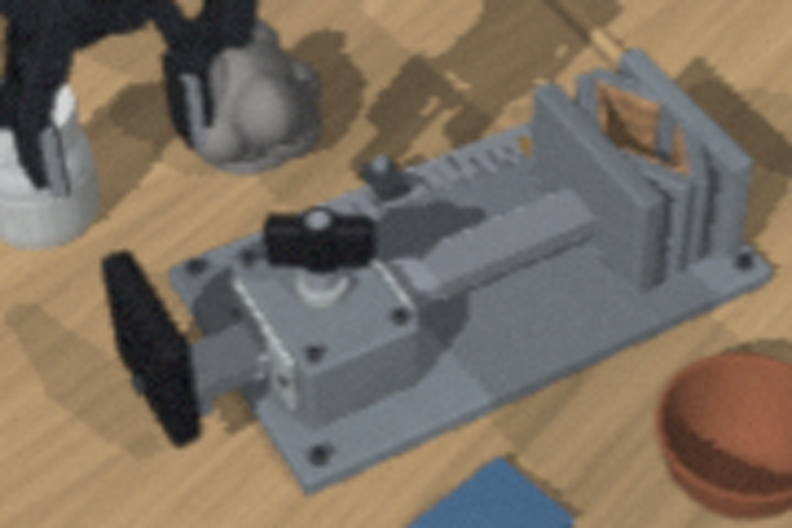

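The picture shows the knob turned and left, the jaw shut and the handle where the model puts it (top edge about (115,250) to (180,355)). The blade end is at (528,145) and the rider at (385,175). Next is gripping the handle.

>>> {"op": "jog_arm", "data": {"targets": [[0.2,[0,0,0.1],[0,0,-0.005]],[0.2,[0,0,0.1],[0,0,0]],[0.2,[0,0,0.06],[0,0,0]],[0.2,[0,0,0.06],[0,0,0]],[0.2,[0,0,0.059],[0,0,0]],[0.2,[0,0,0],[0,0,0]],[-1,[0,0,0],[0,0,0]],[-1,[0,0,0],[0,0,0]]], "force": 60}}

```text
t: 9.37
tcp_pos: [584.7, 130.2, 87.2]
tool_rot: [180.0, 0.0, 160.9]
ft_force: [-0.4, 0.6, -0.5]
opening: 28.1
grip_force: 0.0
```

>>> {"op": "jog_arm", "data": {"targets": [[-1,[0,0,0],[0,0,0]],[-1,[0,0,0],[0,0,0]],[-1,[0,0,0],[0,0,0]],[-1,[0,0,0],[0,0,0]],[-1,[0,0,0],[0,0,0]],[-1,[0,0,0],[0,0,0]],[-1,[0,0,0],[0,0,0]],[-1,[0,0,0],[0,0,0]]]}}

```text
t: 10.03
tcp_pos: [584.9, 130.3, 87.5]
tool_rot: [179.9, 0.1, 160.9]
ft_force: [-1.0, 0.5, 8.2]
opening: 15.3
grip_force: 59.6
```

Run:
```python
from h import *
p=np.load('p.npy')
togo(h2w(p,[0,218,86])[0])
```

```text
t 10.0333 tcp [584.9 130.3  87.5] rot [1.799e+02 1.000e-01 1.609e+02] q [ 24.  46. -56. 102.  45.  57.  21.] F [-1.   0.5  8.2] open 15.3 grip 59.569541215896606
mm tool [ 0.5 67.5  1.6] units [0.0017 0.2249 0.0053] TCP in holder [[  0.8 150.5  87.5]]
```

>>> {"op": "jog_arm", "data": {"targets": [[-1,[0,0.015,0],[0,0,0]],[-1,[0,0.025,0],[0,0,0]],[-1,[0,0.03,0],[0,0,0]],[-1,[0,0.03,0],[0,0,0]],[-1,[0,0.03,0],[0,0,0]],[-1,[0,0.03,0],[0,0,0]],[-1,[0,0.02,0],[0,0,0]],[-1,[0,0,0],[0,0,0]]]}}

```text
t: 10.7
tcp_pos: [603.1, 181.1, 87.5]
tool_rot: [-180.0, 0.1, 160.8]
ft_force: [-1.0, -6.1, 12.9]
opening: 15.0
grip_force: 60.5
```

Run:
```python
from h import *
p=np.load('p.npy')
togo(h2w(p,[0,218,86])[0])
f=env.grab_frame('side');g=env.grab_frame('top')
cv2.imwrite('pics/s3f.png',f[:,:,::-1]);cv2.imwrite('pics/t3f.png',g[:,:,::-1])
a=f[180:230,265:345,::-1];b=g[175:225,280:360,::-1]
o=np.hstack([cv2.resize(i,None,fx=4.9,fy=4.9*2,interpolation=cv2.INTER_CUBIC)[:490] for i in(a,b)])
o=np.vstack([cv2.resize(i,(640,290),interpolation=cv2.INTER_CUBIC) for i in(a[:36],b[:36])]);cv2.imwrite('pics/c3.png',o)
for n in('side','top'):
  for l in('size_rider','rider_tip','jaw_index'):print(n,l,[(round(d['score'],2),np.round(d['extent'],1).tolist()) for d in env.recognise(l,n)[:3]])
print(proj('side',h2w(p,[[66,-15,24],[66,-20,24]])),proj('top',h2w(p,[[66,-15,24],[66,-20,24]])))
```

```text
t 10.7 tcp [603.1 181.1  87.5] rot [-1.800e+02  1.000e-01  1.608e+02] q [ 18.  49. -55.  97.  46.  59.  18.] F [-1.  -6.1 12.9] open 15.0 grip 60.465087890625
mm tool [ 1.1 13.6  1.4] units [0.0035 0.0452 0.0048] TCP in holder [[  1.1 204.4  87.5]]
side size_rider [(0.49, [297.8, 198.1, 308.6, 211.0])]
side rider_tip [(0.46, [300.6, 200.9, 309.8, 211.0])]
side jaw_index [(0.63, [214.3, 186.9, 352.2, 280.4]), (0.24, [299.1, 201.4, 307.3, 212.4])]
top size_rider []
top rider_tip []
top jaw_index []
[[306.91794171 207.90767259]
 [308.83894133 207.12285929]] [[312.90671557 202.59174773]
 [315.08143714 203.33591266]]
```

View pics/c3.png

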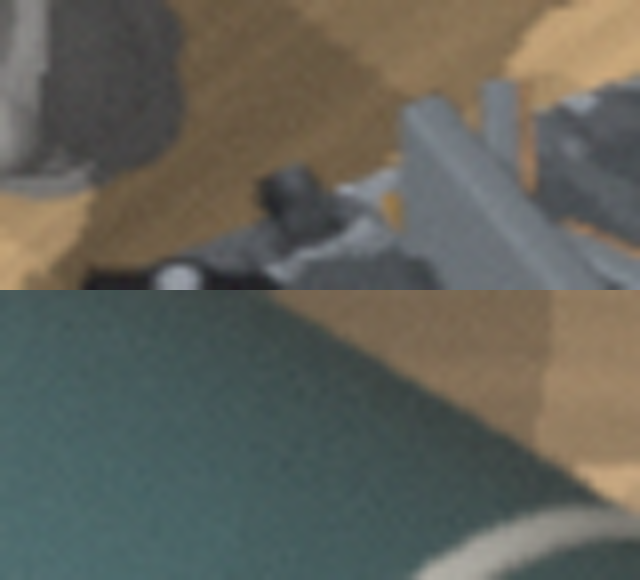

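The upper half (side view) shows the blade end at crop (393,208), short of the rider whose body is at (300,200). In the top view the arm hides both, so I'll measure the rider in the first top picture with a ruler overlay.

Run:
```python
from h import *
p=np.load('p.npy')
def crop(fn,n,x0,y0,w,h,s):
    a=cv2.resize(cv2.imread(fn)[y0:y0+h,x0:x0+w],None,fx=s,fy=s,interpolation=cv2.INTER_CUBIC)
    for y in range(-80,11,5):
        q=((proj(n,h2w(p,[[62,y,24],[70 if y%10 else 76,y,24]]))-[x0,y0]+.5)*s)
        cv2.line(a,*[tuple(int(v) for v in r) for r in q],(0,0,255) if y in(-20,-60) else (0,255,0),1)
    return a
cv2.imwrite('pics/c4.png',np.vstack([crop('pics/top0.png','top',298,180,66,30,9),crop('pics/s3f.png','side',288,190,66,30,9)]))
print(w2h(p,ray('side',[[314.1,206],[335,198]],24)))
```

```text
[[ 63.092852   -32.10568243  24.        ]
 [ 61.47227595 -87.29636578  24.        ]]
```

View pics/c4.png

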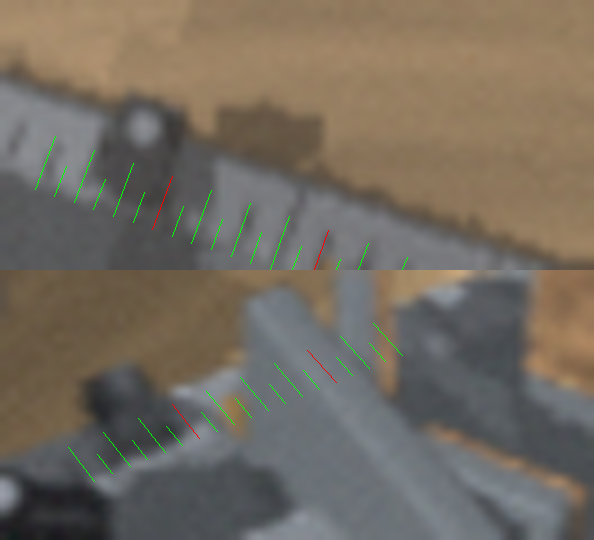

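Run:
```python
from h import *
p=np.load('p.npy')
def tri(a):
    f=lambda X:np.concatenate([proj(n,X)[0]-u for n,u in a])
    r=least_squares(f,h2w(p,[80,-15,30])[0]);return w2h(p,r.x[None]).round(1),r.fun.round(1)
top=lambda u,v:('top',np.array([u/9+297.5,v/9+179.5]))
print('screw',tri([top(143,127),('side',sc((357,164)))]))
for n in C:
    c=C[n];M=cv2.Rodrigues(c['rvec'])[0];print(n,w2h(p,(-M.T@c['tvec'])[None]).round(0))
# brass pixels
for fn,n,(x0,y0,x1,y1) in(('top0','top',(325,203,340,215)),('side0','side',(318,195,336,206)),('s3f','side',(306,198,318,212))):
    a=cv2.imread(f'pics/{fn}.png')[y0:y1,x0:x1].astype(float);s=a[:,:,2]-a[:,:,0]
    print(fn);print(s.round(0).astype(int))
```

```text
screw (array([[83.9, -9.6, 30.6]]), array([-0.1, -0.2,  0.2,  0.1]))
side [[-532.  309.  689.]]
top [[-188. -117. 1061.]]
top0
[[-2 -4 -3 -7 -4 -3 -3 -5 -4 -5 -4 -6 -6 -2  0]
 [-1 -4 -6 -5 -5 -1 -5 -4 -4 -6 -5 -6 -5 -6 -5]
 [-3 -4 -6 -5 -4 -4 -5 -5 -4 -4 -5 -4 -5 -5 -5]
 [-3 -5 -5 -4 -3 -5 -6 -5 -5 -2 -2 -3 -6 -3 -3]
 [-5 -5 -5 -5 -2 -5 -5 -5 -4 -2 -3 -6 -5 -4 -3]
 [-4 -4 -5 -4 -6 -4 -5 -3  4 13  1 -4 -4 -3 -3]
 [-4 -4 -3 -5 -5 -4 -6 -1 27 43 12 -4 -2 -1 -4]
 [-5 -4 -5 -3 -4 -5 -4  2 38 47 12  0 -1  1 -2]
 [-5 -6 -4 -5 -9 -4 -4  4 27 33  5  1 -3  1 -2]
 [-5 -4 -5 -5 -4 -4 -2 -3  1  8  0 -1 -1  1 -3]
 [-6 -5 -3 -4 -5 -4 -3 -5 -3 -2 -4 -3  0  2  0]
 [-6 -4 -4 -5 -6 -4 -7 -5 -2  0 -4 -1  0 -1  3]]
side0
[[ 52  53  51  53  51  51  50  47  27   1  -8 -10  -9  -9 -11 -11 -11 -11]
 [ 53  51  52  49  46  46  31  12  -2 -11  -9 -11  -9  -9 -11  -8 -12 -11]
 [ 50  48  45  34  21  12  -2  -6 -11 -11  -9  -9  -9 -12 -10 -10 -12 -12]
 [ 39  27  10  -3  -5  -9  -7 -10 -10 -11  -9 -10  -9 -11  -8 -11 -10 -14]
 [  2  -5  -5 -11  -9  -3  14  19   5 -10  -8 -10 -11 -11 -11 -10  -9 -10]
 [ -8  -9 -13 -
[... 454 characters left out ...]
 41  42  41  41  43  28   4 -11 -13]
 [ 43  42  42  39  42  40  41  49  41  10  -9 -12]
 [ 40  40  41  43  40  38  37  33  24   2 -10 -10]
 [ 40  42  41  37  33  21   8   0  -6  -9 -12 -12]
 [ 38  33  25  14   5  -5  -9 -10 -11 -11 -11 -10]
 [ 23   1 -11  -9 -12 -14  -9   1   3  -8 -12 -11]
 [ -3  -5 -10 -10 -12 -11  13  57  45   7 -12 -12]
 [ -4  -9  -8  -8  -9  -7  18  66  60  16  -9 -12]
 [ -6 -11  -9  -8 -11  -6  15  48  57  18 -10 -11]
 [ -4  -7  -7  -9 -10 -10  -5  25  48  15  -8 -12]
 [ -5  -6  -9 -11 -12 -13 -10   1  20  11  -8 -12]
 [ -8 -12 -10 -14 -13 -11 -11  -8  -9  -7 -11 -11]
 [-13 -10 -10 -12 -12 -10 -10 -11 -13 -11 -12 -10]
 [-10 -10 -10 -11 -10 -11 -10  -8  -9 -11 -11 -11]]
```

Run:
```python
from h import *
p=np.load('p.npy');r={}
for fn,n,(x0,y0,x1,y1) in(('top0','top',(325,206,340,213)),('side0','side',(322,199,332,206)),('s3f','side',(312,203,318,209)),('s2','x',0*np.ones(4,int))):
    if n=='x':continue
    a=cv2.imread(f'pics/{fn}.png')[y0:y1,x0:x1].astype(float);s=np.clip(a[:,:,2]-a[:,:,0]-3,0,None)
    v,u=np.mgrid[y0:y1,x0:x1];c=np.array([(s*u).sum(),(s*v).sum()])/s.sum();r[fn]=c
    print(fn,c,[w2h(p,ray(n,[c],z))[0].round(1).tolist() for z in(20,24,28)])
f=lambda X:np.r_[proj('top',X)[0]-r['top0'],proj('side',X)[0]-r['side0']]
s=least_squares(f,h2w(p,[60,-60,24])[0]);print(w2h(p,s.x[None]),s.fun)
print('rider top view',w2h(p,ray('top',[[143/9+297.5,127/9+179.5]],30)), w2h(p,ray('side',[sc((357,164))],30)))
```

```text
top0 [333.71794872 209.88034188] [[66.6, -62.6, 20.0], [65.7, -62.8, 24.0], [64.7, -63.0, 28.0]]
side0 [325.10549451 201.10549451] [[67.8, -64.3, 20.0], [64.2, -62.1, 24.0], [60.6, -59.8, 28.0]]
s3f [313.57786885 205.5102459 ] [[68.7, -33.9, 20.0], [65.1, -31.9, 24.0], [61.5, -29.8, 28.0]]
[[ 65.92313414 -62.8758391   22.29528293]] [ 0.04230153  0.08356588 -0.09568327 -0.02918865]
rider top view [[83.80888551 -9.82292428 30.        ]] [[84.86535744 -9.6329765  30.        ]]
```

>>> {"op": "jog_arm", "data": {"targets": [[-1,[0,0.01,0],[0,0,0]],[-1,[0,0.02,0],[0,0,0]],[-1,[0,0.02,0],[0,0,0]],[-1,[0,0.015,0],[0,0,0]],[-1,[0,0.01,0],[0,0,0]],[-1,[0,0,0],[0,0,0]],[-1,[0,0,0],[0,0,0]],[-1,[0,0,0],[0,0,0]]]}}

```text
t: 11.77
tcp_pos: [610.3, 201.2, 87.5]
tool_rot: [-180.0, 0.1, 160.8]
ft_force: [-0.9, -7.0, 10.5]
opening: 15.4
grip_force: 60.1
```

Run:
```python
from h import *
p=np.load('p.npy')
togo(h2w(p,[0,227,86])[0])
f=np.mean([env.grab_frame('side') for _ in range(3)],0)[:,:,::-1]
x0,y0,x1,y1=298,200,316,216
a=f[y0:y1,x0:x1];s=a[:,:,2]-a[:,:,0];print(s.round(0).astype(int))
x0,y0,w,h,k=285,188,50,36,14
a=cv2.resize(f[y0:y0+h,x0:x0+w],None,fx=k,fy=k,interpolation=cv2.INTER_CUBIC)
for y in(-20,-10,0):
    q=((proj('side',h2w(p,[[58,y,24],[90,y,24]]))-[x0,y0]+.5)*k)
    cv2.line(a,*[tuple(int(v) for v in r) for r in q],(0,0,255) if y==-10 else (0,255,0),1)
cv2.imwrite('pics/c5.png',a.clip(0,255))
```

```text
t 11.7667 tcp [610.3 201.2  87.5] rot [-1.800e+02  1.000e-01  1.608e+02] q [ 15.  49. -54.  95.  46.  60.  17.] F [-0.9 -7.  10.5] open 15.4 grip 60.11475741863251
mm tool [1.2 1.2 1.5] units [0.0041 0.004  0.0049] TCP in holder [[  1.2 225.8  87.5]]
[[ 41  37  27  12  11  29  39  37  17  -9 -12 -12 -15 -14 -12 -11 -12  -7]
 [ 30   6  -7 -10  -8   6  30  36  15 -10 -12 -13 -14 -13 -13 -13 -12 -12]
 [  3  -6 -12 -12 -11  -3  17  31  15  -9 -11 -13 -12 -13 -13 -12 -13 -13]
 [ -4  -9 -10 -11  -9  -6   0  15  11  -9 -12 -11 -12 -13 -14 -14 -14 -13]
 [ -4  -7  -8  -7  -7  -6  -5  -3  -6 -12 -11 -12 -11 -11 -12 -13 -13 -13]
 [ -3  -7  -6  -7  -6  -7  -6  -7 -11 -12 -11 -13 -11 -12 -11 -13 -13 -13]
 [  5  -5  -6  -6  -7  -4  -2  -3  -8 -13 -11 -12 -12 -12 -12 -13 -13 -13]
 [ -9  -8  -7  -7  -6   0  19  32  10 -11 -11 -11 -11 -12 -12 -10 -13 -14]
 [-11 -10  -8  -6  -6   1  40  70  42  -1 -11 -10 -11 -12 -13 -13 -13 -13]
 [-12 -11  -9  -6  -5   0  39  72  49   5 -11 -12 -10 -11 -12 -11 -12 -13]
 [-13 -10  -8  -8  -7  -8   9  47  42   6  -9 -11 -10 -12 -11 -12 -12 -11]
 [-13 -12  -9 -10  -9 -11  -8   9  26   7  -9 -12 -12 -11 -11 -11 -12 -12]
 [-13 -13 -11 -10 -10 -10  -7  -4   2   1  -7 -10 -11 -12 -11 -13 -12 -12]
 [-11 -14 -14 -10  -9  -9  -8  -7  -7  -4  -6  -7  -7  -8  -8 -10 -12 -12]
 [ -6 -10 -12 -11  -8  -8  -9  -9  -9  -5  -6  -6  -7  -5  -8  -9 -11 -11]
 [ -3  -5  -8  -7  -9  -6  -8  -7  -8  -8  -7  -7  -5  -7  -8  -8  -9 -11]][ WARN:0@3.690] global loadsave.cpp:1063 imwrite_ Unsupported depth image for selected encoder is fallbacked to CV_8U.
```

View pics/c5.png

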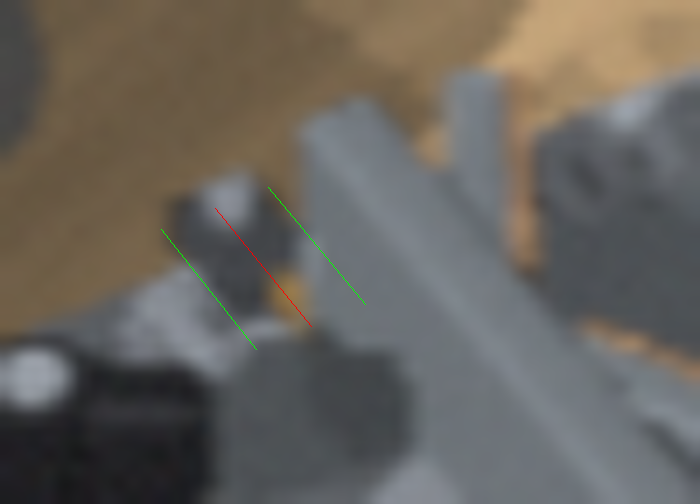

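The picture shows the brass blade end at crop (291,298), on the −10 mm line that runs through the rider's screw and point. A last numeric check follows.

Run:
```python
from h import *
p=np.load('p.npy')
f=np.mean([env.grab_frame('side') for _ in range(3)],0)[:,:,::-1]
x0,y0,x1,y1=302,206,310,213
a=f[y0:y1,x0:x1];s=np.clip(a[:,:,2]-a[:,:,0]-3,0,None);v,u=np.mgrid[y0:y1,x0:x1];c=np.array([(s*u).sum(),(s*v).sum()])/s.sum()
print(c,w2h(p,ray('side',[c],22.3)),w2h(p,ray('side',[c],24)))
# rider silhouette in first top picture: dark profile along holder y at rider body, z=29
g=cv2.imread('pics/top0.png').mean(2).astype(np.float32)
for x in(72,76,80,84,88):
    ys=np.arange(-28,10,2.);q=proj('top',h2w(p,np.c_[0*ys+x,ys,0*ys+29])).astype(np.float32)
    print(x,cv2.remap(g,q[None,:,0],q[None,:,1],cv2.INTER_LINEAR)[0].round(0).astype(int))
togo([0,0,0])
```

```text
[305.18138261 208.80561259] [[ 66.99842676 -11.01665412  22.3       ]] [[ 65.47007177 -10.19981179  24.        ]]
72 [ 88  87  85  77  73  70  72  74  75  75  74  77  80  94 123 137 138 130
 118]
76 [ 87  86  86  83  75  68  73  73  74  75  74  74  73  83 121 137 136 138
 135]
80 [ 93  87  87  84  75  70  73  80  97 105  92  81  84  94 117 134 136 137
 137]
84 [ 85  84  85  82  74  58  66  97 127 134 123  98  79  88  97 104 105 104
 105]
88 [ 87 101 108 102  86  70  66  75  92 102 101  87  83  93 103 109 100 105
 112]
t 12.0667 tcp [610.3 201.1  87.5] rot [-1.800e+02  1.000e-01  1.608e+02] q [ 15.  49. -54.  95.  46.  60.  17.] F [ 0.1 -7.2 11.7] open 15.0 grip 60.10392487049103
mm tool [ 510.3 -390.7   86.7] units [ 1.7011 -1.3023  0.2889] TCP in holder [[  1.3 225.7  87.5]]
```

>>> {"op": "jog_arm", "data": {"targets": [[-1,[0,0.003,0],[0,0,0]],[-1,[0,0,0],[0,0,0]],[-1,[0,0,0],[0,0,0]],[-1,[0,0,0],[0,0,0]],[-1,[0,0,0],[0,0,0]],[-1,[0,0,0],[0,0,0]],[-1,[0,0,0],[0,0,0]],[-1,[0,0,0],[0,0,0]]]}}

```text
t: 12.73
tcp_pos: [610.6, 201.9, 87.5]
tool_rot: [-180.0, 0.1, 160.8]
ft_force: [-1.2, -7.8, 10.7]
opening: 15.2
grip_force: 60.1
```

```bash
python3 -c "
from h import *
togo([0,0,0]);print(env.finish_job())"
```

```text
t 12.7333 tcp [610.6 201.9  87.5] rot [-1.800e+02  1.000e-01  1.608e+02] q [ 15.  50. -54.  95.  46.  60.  17.] F [-1.2 -7.8 10.7] open 15.2 grip 60.08836090564728
mm tool [ 510.3 -391.6   86.7] units [ 1.7009 -1.3052  0.2891] TCP in holder [[  1.2 226.6  87.5]]
the job is handed in; nothing more can be done
None
```

I turned the clamp loose (about 1 rad) and the jaw sprang shut; the arm now holds it drawn open about 76 mm, with the index blade within about 1 mm of the size rider by my camera measurements; I handed the job in at 12.7 s, and no verdict was shown.

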